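# Set the sign stand to its next hole and put up the board

## Robot

A 6-joint arm with a two-finger parallel gripper is mounted at the origin on the work surface. World frame = base frame: x ahead of the robot, y to its left, z up, the work surface at z = 0. Lengths are in m, angles in degrees, forces in N, time in s.
With the tool pointing down it reaches from about 0.3 to 0.75 m from the base axis. Payload 8.5 kg.
Tool frame: the origin (TCP) lies between the finger pads; the fingertips stand ahead of it and the grasp point (between the pads) lies 8 mm behind it (env.tcp_to_tips is the z of the fingertips in the tool frame, in m); z points along the fingers, x is the direction in which the jaws open and shut, and the axes are right-handed (so a half turn about z gives the same grasp; the last joint's range is limited). The gripper opens to 85 mm and grips with 20 to 120 N. Pads are 22 mm wide; open, the fingers measure 114 mm over their backs; the gripper's body (76 mm by 85 mm) begins 54 mm behind the grasp point. The pads swing forward as they close: fully open they stand 13 mm farther back than shut.
Start: joints at [-76.794, 21.807, 74.336, -0, 83.858, -12.336], TCP at [0.237, -0.496, 0.242] pointing down, gripper open.
Joint ranges: [-178.18, 178.18], [-50.72, 133.34], [12.68, 142.11], [-81.47, 261.47], [9.98, 163.14], [-165.26, 165.26]. Speed limits (degrees/s): [136.94, 136.94, 180, 180, 180, 180].

## Interface

Orientations are given as a 3x3 rotation matrix whose columns are the frame's x, y, z axes.
In Python, from rig import observe, viewer, env gives the robot as it stands.
- The arm moves only by the tool jog_arm, never from a script. Its arguments are lists of equal length, an entry for each row: "dr": the turn, a rotation vector about the tool's x, y, z in rad, a list of three; "slide": the shift along the tool's x, y, z in m, a list of three; "gripper": the opening, from -1 (shut) to 1 (fully open), so that 0 is half open. In form: {"dr": [[rx, ry, rz], ...], "slide": [[dx, dy, dz], ...], "gripper": [gripper, ...]}. A call has exactly 10 rows; each row shifts and turns the commanded pose from where the row before left it, along the tool's axes as they then stand; what a row does not reach is not made up. A row lasts 1/10 s, in which the tool goes at most 50 mm and 8.59 degrees, less where a joint would pass 70% of its speed; a pose out of reach is approached as far as the arm can. A call is refused whole if a number of a shift passes 0.05 or a number of a turn 0.15, either way. A call with a gripper value outside its range is refused whole. The fingers move at their own pace and stop on an object; "force" is the grip in N (left out, the last holds). Time passes only in rows, so rows that do not move let the fingers close, or fill a call up. It gives the time, the measured TCP pose, the force and the opening at its end, in the units of the state.
- observe(): the state, without advancing time (a new reading comes with each control period).
- viewer.get_image(name): name is "scene" or "top" or "wrist"; returns a dict with "pixels" (384x512x3 uint8, blue, green, red), "camera_matrix" (3x3 intrinsics, pixels), "R" (3x3) and "t" (3): a world point X has camera coordinates R X + t. Camera axes: x right, y down, z forward; pixel columns grow to the right and rows downward; lengths in m; the calibration is good to about 2 mm. The wrist camera is an equidistant fisheye: a pixel r from the principal point sees the ray r / f radians off the axis. A picture is of the moment at which its call begins. There is no depth.
- env.close_job(): hands the job in, once; it reports no verdict.
The state is a dict: "time_s": time; "q": joint angles; "qvel": joint speeds; "joint_efforts": joint torques, N m; "position": TCP position; "tool_rot": TCP orientation; "ft_force": force on the tool from outside, world axes, zero at the start; "wrist_torque": the same for the moment, N m; "grip_width": finger opening in m.
Only numpy, scipy, OpenCV 4.12 (cv2) and the standard library are available. Lean on these libraries where they do the work, as an engineer would, in place of code of your own. Each camera call takes 0.05 s, during which the arm holds its last target.

## Task

The sign stand's inner tube has been left loose between two holes. Turn the holder on its top square with the base plate and draw the tube gently up until its sprung button snaps right out through the next hole up, without lifting, tipping or dragging the base; then take the wide board from the rack and stand it fully down in the holder, about centred, and let go. Leave everything else where it is.

Things in the scene. Friction and masses are not known exactly. Their poses are not given: they have to be found in the camera images.
- stand: Sign stand, loose on the table, 1.4 kg. Origin: centre of the underside of its dark steel base plate, 140 (its x) by 180 (its y) by 6 mm. A fixed upright outer tube, 34 mm across (37 mm at the black bush round its mouth), rises from the centre to 144 mm. A row of three holes, each 10 mm wide, faces its +x at heights 30, 82 and 134 mm. Its z is up.
- holder (a point): Centre of the aluminium board holder on top of the inner tube (26 mm across). The holder is a U channel open at the top and both ends, 70 mm long (its y), 19 mm wide outside (its x; flat sides, to grip), 30 mm high (15 mm above and below this point); its underside is at least 20 mm above the outer tube. It lifts and turns with the tube. Its x is the way the button faces.
- holder_floor (a point): Middle of the floor of the holder's slot, 7 mm below the holder's centre and 22 mm below its rims, on the tube's axis. The slot runs along the holder's y, 11 mm wide with a bevelled mouth 14 mm wide.
- mast_turn (a joint): Twist of the inner tube in the outer tube (rad), 0 when the holder is square with the base (holder's x along the stand's x), positive anticlockwise from above; free between -0.5 and 0.5 against about 0.04 N m. The button meets the row of holes only within about 0.08 rad of 0.
- mast (a joint): How far the inner tube is drawn up (m). Sliding takes about 5 to 6 N up, 2 N down. The button meets the next hole up somewhere 7 to 46 mm above the start; it differs and is marked nowhere, so it must be felt: the button snaps out and the tube stops dead, with 2 mm of play. More than about 12 N pulled then lifts the base. A tube drawn past a missed hole runs on to the hole above or its end.
- button (a joint): How far the sprung steel button, 8 mm across, has come out (m): about 0 while it is held under the outer tube's wall, 0.007 when it has snapped right out through a hole and stands 4 mm proud of the tube.
- sign_mid (a point): Centre of the wide board: a stiff foam board 150 mm wide (its y), 90 mm high (its z), 8 mm thick (its x), 0.09 kg, standing upright in one of the two slots of the rack; both faces are alike, either may face forward.
- sign_foot (a point): Middle of the lower edge of the wide board, 45 mm under its centre.
- card_mid (a point): Centre of the small square board, 85 by 85 mm and 8 mm thick, in the other slot of the rack; it stays there.
- rack: Grey plastic board rack fixed to the table; origin at the centre of its underside, base 150 mm (its x) by 115 mm (its y) by 8 mm. Two slots along its y at x = -42 and +42 mm, 12 mm wide, floor at 8 mm, rims at 24 mm. Which board is in which slot varies.
- crab2: Straw-tied crab on the table, about 53 by 70 by 42 mm, origin at its underside.
- crab3: Straw-tied crab on the table, same size.
- weight: Steel check weight, 34 mm across, 44 mm high, on the table; origin at its underside.
Not all that is in view belongs to the job. What is shaped like the stand but green is not meant.

How it is judged:
By the outcome, as a careful person would: the job done as asked, in the order asked, and still so for the second after the job is handed in, with the robot touching nothing.
It also fails if it takes over 64 s, if anything falls off the work surface, if the arm or the gripper's body presses on something with over 40 N, if the wrist force passes 120 N, or if a joint passes its speed limit or range.

## Working session

There is one attempt and no reset: what is moved stays moved. The work goes in short steps, Python scripts to look and compute and a tool call to move; the robot and the scene stay as the last step left them, time stands still between calls to the robot, and variables do not carry over. Pictures are saved under pics/ and viewed, and the job is handed in when it is done.

Besides the shell and the picture viewer there is one more tool, called after "Emit:" as name(argument=value, ...) on one line, values as JSON. jog_arm: Moves the arm, as the interface text tells. Its arguments: {"type":"object","properties":{"dr":{"type":"array","items":{"type":"array","items":{"type":"number"}}},"slide":{"type":"array","items":{"type":"array","items":{"type":"number"}}},"gripper":{"type":"array","items":{"type":"number"}},"force":{"type":"number"}},"required":["dr","slide","gripper"]}

```bash
ls; mkdir -p pics
python3 - <<'E'
from rig import observe, viewer, env
import cv2
print(observe()); print(env.tcp_to_tips)
for n in("scene","top","wrist"):
    d=viewer.get_image(n); cv2.imwrite(f"pics/{n}0.png",d["pixels"]); print(n,d["camera_matrix"],d["R"],d["t"])
E
```

```text
pics
{'time_s': 0.0, 'q': array([-7.67940451e+01,  2.18427046e+01,  7.43840429e+01, -1.70220035e-03,
        8.38555339e+01, -1.23354108e+01]), 'qvel': array([ 0.06391301,  0.01863498,  0.01703394, -0.04108754,  0.04993167,
       -0.04611038]), 'joint_efforts': array([-1.91903870e-03, -4.48467886e+01, -2.31282395e+01, -3.41555897e-04,
        4.75445166e-03, -2.84204054e-05]), 'position': array([ 0.23707308, -0.49599467,  0.24169987]), 'tool_rot': array([[ 4.31165259e-01, -9.02272903e-01, -3.56832863e-04],
       [-9.02271873e-01, -4.31165317e-01,  1.39135605e-03],
       [-1.40923682e-03, -2.77944136e-04, -9.99998968e-01]]), 'ft_force': array([-0.3054383 ,  0.01215131, -0.26101396]), 'wrist_torque': array([-0.02593939, -0.03247637, -0.00719785]), 'grip_width': 0.08542220999747309}
0.011
scene [[402.77309651   0.         249.11537815]
 [  0.         402.77309651 191.40366716]
 [  0.           0.           1.        ]] [[ 0.66170837  0.74968363  0.01079335]
 [ 0.48047191 -0.41294941 -0.77370507]
 [-0.57557691  0.51715302 -0.633454  ]] [-0.36228055 -0.09177668  1.332335  ]
top [[455.7637546    0.         258.04136192]
 [  0.         455.7637546  196.01857428]
 [  0.           0.           1.        ]] [[ 0.0143946  -0.99954944 -0.02633827]
 [-0.99075751 -0.01070487 -0.13522188]
 [ 0.13487901  0.0280413  -0.99046521]] [0.06687237 0.47979305 1.16745254]
wrist [[297.31863964   0.         256.18302035]
 [  0.         297.31863964 186.89644464]
 [  0.           0.           1.        ]] [[ 0.431088   -0.90230821 -0.00173979]
 [-0.85367225 -0.4084746   0.32309781]
 [-0.29224447 -0.13779837 -0.94636398]] [-0.54839271 -0.0414799   0.38016625]
```

View pics/scene0.png

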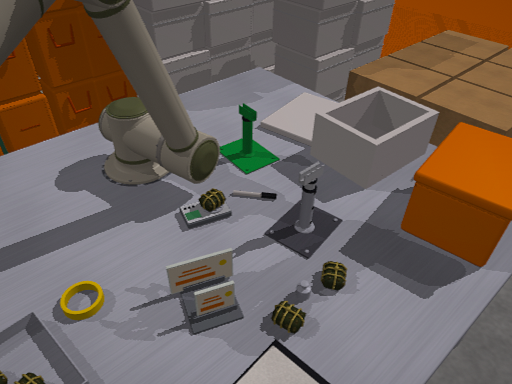

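View pics/top0.png

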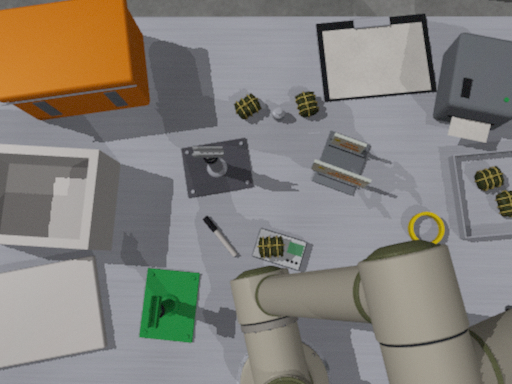

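View pics/wrist0.png

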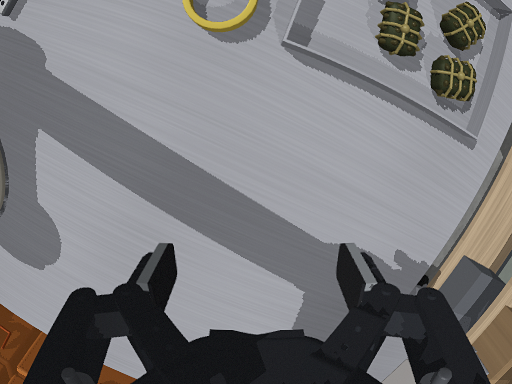

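The sign stand that fits is the dark-based one (scene ~(305,210), top ~(218,167)). The green one (scene (248,150), top (170,305)) is excluded. The rack is at scene ~(210,300), top ~(345,165), with the wide board toward the robot. Next I'll look at enlarged crops.

Run:
```python
import cv2,numpy as np
t=cv2.imread("pics/top0.png"); s=cv2.imread("pics/scene0.png")
f=lambda im,x0,y0,w,h,k:cv2.resize(im[y0:y0+h,x0:x0+w],None,fx=k,fy=k,interpolation=cv2.INTER_CUBIC)
cv2.imwrite("pics/t_stand.png",f(t,172,125,90,80,7))
cv2.imwrite("pics/s_stand.png",f(s,255,150,100,110,5))
cv2.imwrite("pics/t_rack.png",f(t,300,120,100,85,7))
cv2.imwrite("pics/s_rack.png",f(s,155,240,100,95,6))
```

```text
(no output)
```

View pics/t_stand.png

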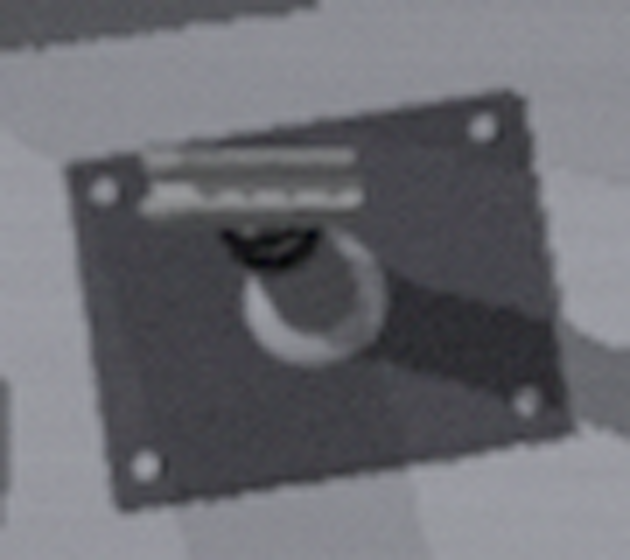

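View pics/s_stand.png

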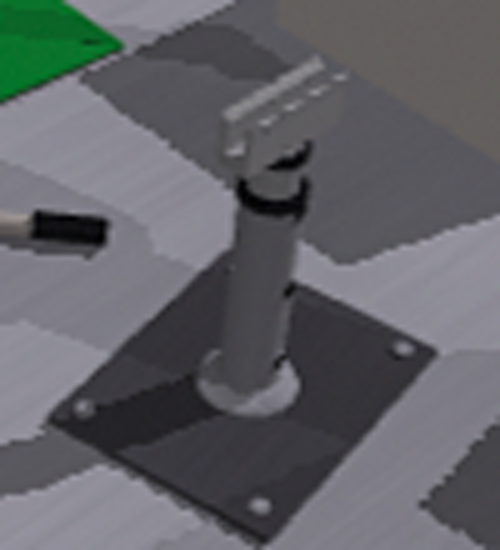

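View pics/t_rack.png

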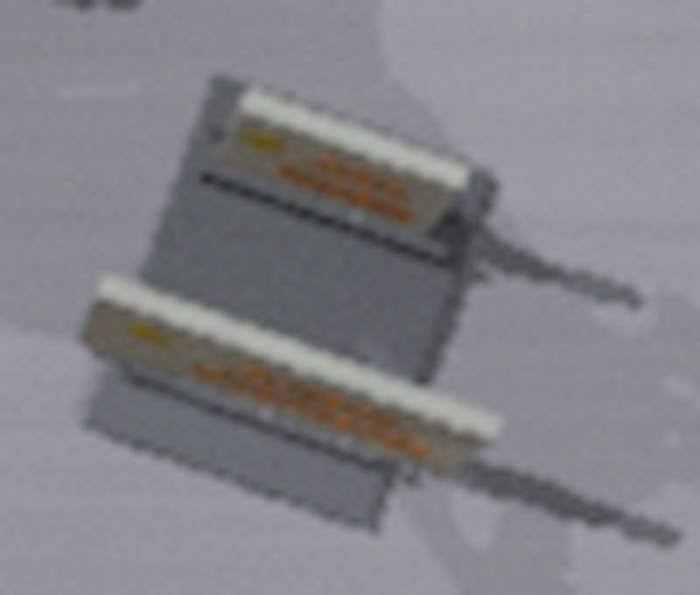

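View pics/s_rack.png

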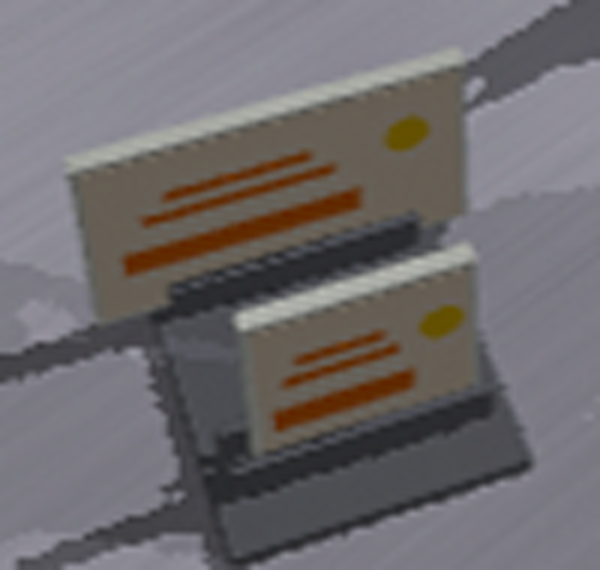

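```bash
cat > h.py <<'E'
import numpy as np,cv2
K={'scene':np.array([[402.77309651,0,249.11537815],[0,402.77309651,191.40366716],[0,0,1]]),'top':np.array([[455.7637546,0,258.04136192],[0,455.7637546,196.01857428],[0,0,1]])}
R={'scene':np.array([[0.66170837,0.74968363,0.01079335],[0.48047191,-0.41294941,-0.77370507],[-0.57557691,0.51715302,-0.633454]]),'top':np.array([[0.0143946,-0.99954944,-0.02633827],[-0.99075751,-0.01070487,-0.13522188],[0.13487901,0.0280413,-0.99046521]])}
T={'scene':np.array([-0.36228055,-0.09177668,1.332335]),'top':np.array([0.06687237,0.47979305,1.16745254])}
def ray(c,p):
    d=R[c].T@np.linalg.inv(K[c])@np.array([p[0],p[1],1.]); o=-R[c].T@T[c]; return o,d/np.linalg.norm(d)
def plane(c,p,z):
    o,d=ray(c,p); return o+d*(z-o[2])/d[2]
def tri(a,pa,b,pb):
    o1,d1=ray(a,pa);o2,d2=ray(b,pb)
    A=np.c_[d1,-d2]; s=np.linalg.lstsq(A,o2-o1,rcond=None)[0]
    x1=o1+d1*s[0];x2=o2+d2*s[1]; return (x1+x2)/2,np.linalg.norm(x1-x2)
def proj(c,X):
    p=K[c]@(R[c]@np.asarray(X)+T[c]); return p[:2]/p[2]
# wrist fisheye, given image dict
def wray(d,p):
    k=d['camera_matrix']; v=np.array([p[0]-k[0,2],p[1]-k[1,2]]); r=np.hypot(*v); th=r/k[0,0]
    c=np.r_[v/r*np.sin(th),np.cos(th)] if r>0 else np.array([0,0,1.])
    return -d['R'].T@d['t'], d['R'].T@c
def wplane(d,p,z):
    o,e=wray(d,p); return o+e*(z-o[2])/e[2]
E
python3 - <<'E'
from h import *
np.set_printoptions(precision=4,suppress=True)
tc=lambda x,y,ox=172,oy=125,k=7:((x+.5)/k+ox-.5,(y+.5)/k+oy-.5)
B=[tc(*p) for p in [(70,162),(520,92),(575,432),(120,508)]]
P=np.array([plane('top',p,.006) for p in B]); print(P, P.mean(0),[np.linalg.norm(P[i]-P[(i+1)%4]) for i in range(4)])
e=P[0]-P[1]+P[3]-P[2]; print('stand y dir deg',np.degrees(np.arctan2(e[1],e[0]))-90)
S=[tc(*p,255,150,5) for p in [(50,420),(265,542),(437,350)]]
Q=np.array([plane('scene',p,.006) for p in S]); print(Q,(Q[0]+Q[2])/2)
# holder rims
for a,b in [((355,155),(322,62)),((140,155),(225,112))]: print(tri('top',tc(*a),'scene',tc(*b,255,150,5)))
c=P.mean(0)
for z in (.15,.18,.2,.22,.24):
    print(z,[ (np.array(proj(n,[c[0],c[1],z]))-o)*k for n,o,k in(('top',np.array([172,125]),7),('scene',np.array([255,150]),5))])
# rack base & boards
rc=lambda x,y:tc(x,y,300,120,7)
for p in [(100,285),(497,422),(243,97),(468,180)]: pass
for p in [(100,280),(500,415)]: print('wide top',plane('top',rc(*p),.098),)
for p in [(245,95),(468,180)]: print('card top',plane('top',rc(*p),.093))
sc=lambda x,y:tc(x,y,155,240,6)
print('tri wide',tri('top',rc(102,280),'scene',sc(462,52)),tri('top',rc(500,418),'scene',sc(68,162)))
for p in [(215,78),(90,420),(375,530)]: print('rack',plane('top',rc(*p),.008))
E
```

```text
[[0.6143 0.2858 0.006 ]
 [0.6439 0.1095 0.006 ]
 [0.5091 0.0858 0.006 ]
 [0.4776 0.2613 0.006 ]] [0.5612 0.1856 0.006 ] [np.float64(0.17878320334577086), np.float64(0.13682876631964136), np.float64(0.1783250741913266), np.float64(0.13895858512007786)]
stand y dir deg 9.843666367815047
[[0.5111 0.0874 0.006 ]
 [0.6448 0.1105 0.006 ]
 [0.6126 0.2885 0.006 ]] [0.5619 0.188  0.006 ]
(array([0.5754, 0.1625, 0.2361]), np.float64(0.03897957102317447))
(array([0.5517, 0.2006, 0.189 ]), np.float64(0.06153705758624091))
0.15 [array([270.1012, 211.3982]), array([269.2498, 177.4573])]
0.18 [array([258.5211, 191.3693]), array([275.6334, 129.7351])]
0.2 [array([250.4371, 177.387 ]), array([280.0269,  96.8907])]
0.22 [array([242.0422, 162.8672]), array([284.5357,  63.1846])]
0.24 [array([233.3182, 147.7781]), array([289.1642,  28.5826])]
wide top [ 0.564  -0.0678  0.098 ]
wide top [ 0.5163 -0.2095  0.098 ]
card top [ 0.6341 -0.1209  0.093 ]
card top [ 0.6031 -0.2007  0.093 ]
tri wide (array([ 0.5632, -0.0681,  0.1018]), np.float64(5.888397517587245e-05)) (array([ 0.5139, -0.2087,  0.1038]), np.float64(0.0012473948389920243))
rack [ 0.6647 -0.1213  0.008 ]
rack [ 0.5287 -0.0724  0.008 ]
rack [ 0.4871 -0.181   0.008 ]
```

Emit:
jog_arm(dr=[[0,0,0],[0,0,0],[0,0,0],[0,0,0],[0,0,0],[0,0,0],[0,0,0],[0,0,0],[0,0,0],[0,0,0]], slide=[[-0.03,-0.037,-0.004],[-0.03,-0.037,-0.004],[-0.03,-0.037,-0.004],[-0.03,-0.037,-0.004],[-0.03,-0.037,-0.004],[-0.03,-0.037,0],[-0.03,-0.037,0],[-0.03,-0.037,0],[-0.03,-0.037,0],[-0.03,-0.037,0]], gripper=[1,1,1,1,1,1,1,1,1,1])

```text
time_s: 1.15
position: [0.442, -0.0641, 0.2623]
tool_rot: [[0.431, -0.902, -0.0], [-0.902, -0.431, -0.0], [0.0, 0.0, -1.0]]
ft_force: [0.6, -0.8, 0.3]
grip_width: 0.0853
```

Emit:
jog_arm(dr=[[0,0,0],[0,0,0],[0,0,-0.14],[0,0,-0.14],[0,0,-0.14],[0,0,-0.14],[0,0,-0.14],[0,0,-0.14],[0,0,-0.14],[0,0,-0.14]], slide=[[-0.03,-0.037,0],[-0.03,-0.037,0],[0,0,0],[0,0,0],[0,0,0],[0,0,0],[0,0,0],[0,0,0],[0,0,0],[0,0,0]], gripper=[0.5,0.5,0.5,0.5,0.5,0.5,0.5,0.5,0.5,0.5])

```text
time_s: 2.15
position: [0.4824, 0.0201, 0.2621]
tool_rot: [[1.0, 0.001, -0.001], [0.001, -1.0, 0.0], [-0.001, -0.0, -1.0]]
ft_force: [-0.1, 0.8, 0.7]
grip_width: 0.0639
```

```bash
cat > snap.py <<'E'
import sys,pickle,cv2,numpy as np
from rig import observe,viewer
np.set_printoptions(precision=4,suppress=True)
tag=sys.argv[1]; names=sys.argv[2:] or ['wrist']
for n in names:
    d=viewer.get_image(n); cv2.imwrite(f"pics/{n}_{tag}.png",d['pixels']); pickle.dump(dict(d),open(f"pics/{n}_{tag}.pkl","wb"))
s=observe(); R=s['tool_rot']
print('t',s['time_s'],'p',s['position'],'yaw',np.degrees(np.arctan2(R[1,0],R[0,0])),'z',R[:,2],'F',s['ft_force'],'M',s['wrist_torque'],'w',s['grip_width'])
E
python3 snap.py 1 wrist scene
```

```text
t 2.25 p [0.4824 0.02   0.2621] yaw -0.21877660617053096 z [-0.0005  0.0001 -1.    ] F [ 1.5306 -0.7456 -0.0008] M [ 0.0133 -0.0274 -0.027 ] w 0.06397981250518668
```

View pics/wrist_1.png

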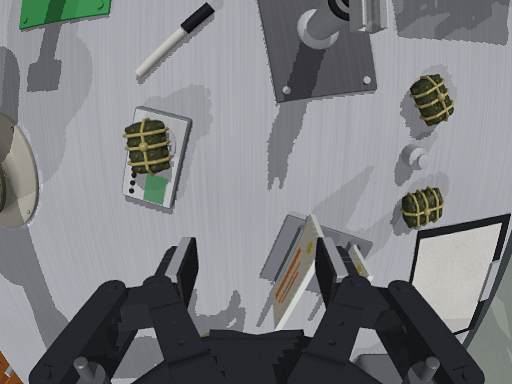

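Wrist view: stand plate and holder at upper right ((320,30)/(370,15)), the rack near (315,260). I'll move so the camera stands over the holder.

Emit:
jog_arm(dr=[[0,0,0],[0,0,0],[0,0,0],[0,0,0],[0,0,0],[0,0,0],[0,0,0],[0,0,0],[0,0,0],[0,0,0]], slide=[[0.02,-0.022,0],[0.02,-0.022,0],[0.02,-0.022,0],[0.02,-0.022,0],[0,0,0],[0,0,0],[0,0,0],[0,0,0],[0,0,0],[0,0,0]], gripper=[0.3,0.3,0.3,0.3,0.3,0.3,0.3,0.3,0.3,0.3])

```text
time_s: 3.25
position: [0.5628, 0.1073, 0.2625]
tool_rot: [[1.0, -0.006, 0.0], [-0.006, -1.0, -0.0], [0.0, 0.0, -1.0]]
ft_force: [-0.3, 0.7, -1.3]
grip_width: 0.0554
```

```bash
python3 snap.py 2 wrist
python3 - <<'E'
import cv2
im=cv2.imread('pics/wrist_2.png'); cv2.imwrite('pics/w2c.png',cv2.resize(im[40:300,150:380],None,fx=3,fy=2.3)[:600] if 0 else cv2.resize(im[:240,140:400],None,fx=2.5,fy=2.5,interpolation=cv2.INTER_CUBIC))
E
```

```text
t 3.3 p [0.5629 0.1074 0.2625] yaw -0.323942998209811 z [ 0.0002 -0.     -1.    ] F [-0.7487 -0.5896  0.6428] M [0.0316 0.0391 0.0213] w 0.055599970413159686
```

View pics/w2c.png

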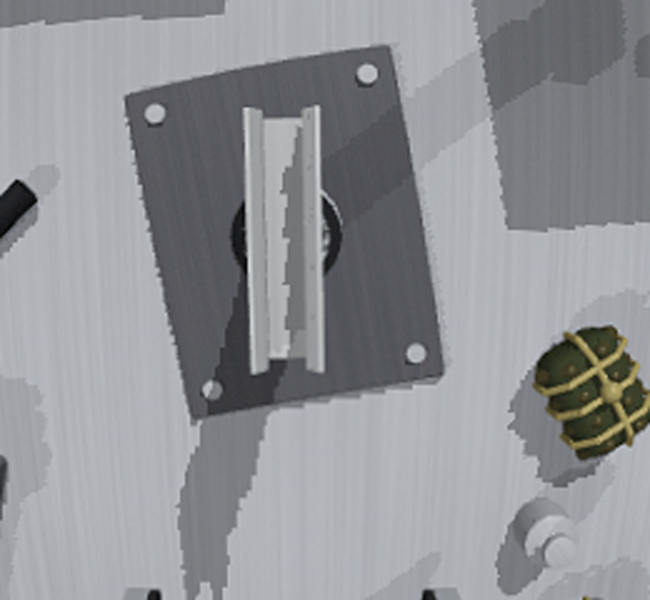

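Run:
```python
import pickle
from h import *
np.set_printoptions(precision=4,suppress=True)
d=pickle.load(open('pics/wrist_2.pkl','rb'))
c=lambda x,y:((x+.5)/2.5+140-.5,(y+.5)/2.5-.5)
pts=[(244,107),(252,372),(324,372),(320,107)]
for z in (.195,.2,.205):
    P=np.array([wplane(d,c(*p),z) for p in pts])
    a=P[0]-P[1];b=P[3]-P[2]
    print(z,P.mean(0),'len',np.linalg.norm(a),np.linalg.norm(b),'wid',np.linalg.norm(P[0]-P[3]),np.linalg.norm(P[1]-P[2]),'yaw',[np.degrees(np.arctan2(v[1],v[0]))-90 for v in(a,b)])
B=np.array([wplane(d,c(*p),.006) for p in [(125,97),(388,45),(442,376),(193,418)]])
e=B[0]-B[3]+B[1]-B[2]; f=B[1]-B[0]+B[2]-B[3]
print(B,B.mean(0),[np.linalg.norm(B[i]-B[(i+1)%4]) for i in range(4)],np.degrees(np.arctan2(e[1],e[0]))-90,np.degrees(np.arctan2(f[1],f[0])))
```

```text
0.195 [0.5613 0.1872 0.195 ] len 0.07148550120474173 0.07141843685008242 wid 0.01971258400413429 0.01952812838990774 yaw [np.float64(0.9509493636831508), np.float64(0.8042626740925982)]
0.2 [0.5613 0.1873 0.2   ] len 0.06967995323425295 0.06961458276027445 wid 0.01921469260739053 0.01903489588838477 yaw [np.float64(0.9509493636831081), np.float64(0.8042626740926266)]
0.205 [0.5614 0.1874 0.205 ] len 0.06787440526376426 0.06781072867046649 wid 0.018716801210646884 0.018541663386861692 yaw [np.float64(0.950949363683165), np.float64(0.804262674092584)]
[[0.4781 0.2616 0.006 ]
 [0.6132 0.2871 0.006 ]
 [0.6438 0.1111 0.006 ]
 [0.5094 0.0883 0.006 ]] [0.5611 0.187  0.006 ] [np.float64(0.1374594363571351), np.float64(0.1786962914811783), np.float64(0.1363432418419634), np.float64(0.17614994452898053)] 10.053695905541218 10.163901008356609
```

Emit:
jog_arm(dr=[[0,0,-0.021],[0,0,0],[0,0,0],[0,0,0],[0,0,0],[0,0,0],[0,0,0],[0,0,0],[0,0,0],[0,0,0]], slide=[[-0.0016,0,0],[0,-0.04,0],[0,-0.04,0],[0,0,0.02],[0,0,0.02],[0,0,0.02],[0,0,0.0205],[0,0,0],[0,0,0],[0,0,0]], gripper=[0.0,0.0,0.0,0.0,0.0,0.0,0.0,0.0,-0.2,-0.2])

```text
time_s: 4.3
position: [0.5606, 0.1877, 0.1832]
tool_rot: [[1.0, 0.016, 0.002], [0.016, -1.0, 0.0], [0.002, -0.0, -1.0]]
ft_force: [0.5, 0.7, -0.1]
grip_width: 0.0344
```

```bash
python3 snap.py 3 wrist
python3 - <<'E'
import cv2
im=cv2.imread('pics/wrist_3.png'); cv2.imwrite('pics/w3c.png',cv2.resize(im[180:384,140:380],None,fx=2.5,fy=2.5,interpolation=cv2.INTER_CUBIC))
E
```

```text
t 4.35 p [0.5606 0.1877 0.1831] yaw 0.9243127733827223 z [ 0.0022  0.0003 -1.    ] F [-0.5447 -0.8688 -0.1547] M [-0.0204 -0.0057 -0.0048] w 0.03407902635690346
```

View pics/w3c.png

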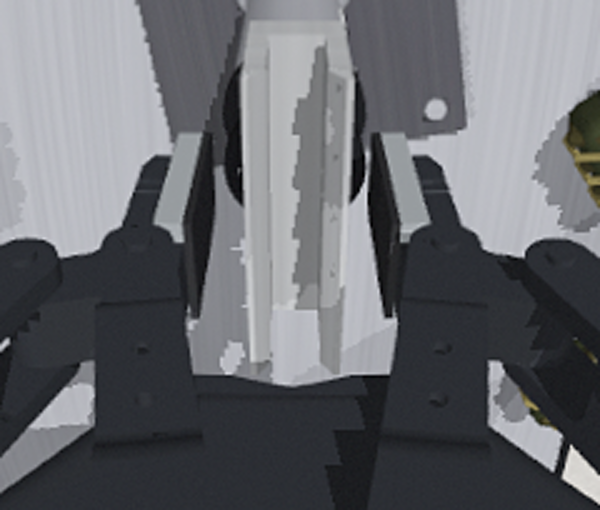

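Run:
```python
import pickle
from h import *
np.set_printoptions(precision=4,suppress=True)
d=pickle.load(open('pics/wrist_3.pkl','rb')); im=cv2.cvtColor(d['pixels'],cv2.COLOR_BGR2GRAY)
for r in (212,220,230,240,255,270,285): print(r,im[r,224:292])
p=np.array([.5606,.1877,.1831]); th=np.radians(.92); ex=np.array([np.cos(th),np.sin(th),0])
c=lambda x,y:((x+.5)/2.5+140-.5,(y+.5)/2.5+180-.5)
for y,l,r in((100,244.5,353),(135,245.5,352.5),(200,246,350),(350,248,343)):
    L=wplane(d,c(l,y),.2);Q=wplane(d,c(r,y),.2); print(y,(L-p)@ex,(Q-p)@ex,L,Q)
```

```text
212 [ 97  95  98  91  59  63  63  54  20  25  27  62 143 191 183 167 166 168
 168 169 167 167 160 158 184 182 182 182 183 184 185 186 186 186 186 186
 185 184 186 170 116 121 123 123 121 109 108 133 139 140 140 140 138 136
 154 178 186 161  53  48  83  93  95  94  94  91  91  92]
220 [ 96  61  66  64  65  50  22  26  27  24  23  51 135 191 183 167 166 168
 168 169 168 166 160 158 184 182 183 182 181 182 185 186 186 189 174 118
 120 119 121 120 121 121 121 122 120 107 113 137 137 139 141 139 137 135
 162 187 179 131  26  32  33  41  79  94  94  95  91  90]
230 [ 64  61  62  64  66  44  25  24  27  26  15  22 100 193 185 172 165 168
 168 168 168 166 160 151 185 183 182 181 182 182 185 187 175 120 123 123
 121 123 122 123 120 121 122 122 116 109 138 164 154 135 139 140 136 141
 171 190 163  83  26  29  33  42  82  94  94  94  95  93]
240 [ 23  55  64  64  64  65  28  21  20  24  21  16  56 189 187 177 164 167
 167 168 167 166 160 149 184 181 181 181 181 183 184 186 186 188 173 116
 121 121 121 120 121 121 122 123 114 110 128 138 138 138 139 138 135 153
 179 190 143  47  28  35  20  65 1
[... 537 characters left out ...]
188 190 189 187 186 190 194 183  21  22  24  27]
285 [139 136 136 134 134 135 133 133 134 136 133 132 155 169 182 198 193 171
 165 168 168 166 164 165 141 183 181 180 177 181 184 186 188 172 117 120
 121 120 121 121 122 122 122 110 122 159 161 162 164 155 163 161 198 199
 190 188 191 189 187 187 189 189 187 184 185 188 109  20]
100 -0.008377761107405934 0.009948984995869114 [0.5517 0.2185 0.2   ] [0.5701 0.2187 0.2   ]
135 -0.008375365529554049 0.010089479577037357 [0.5518 0.2118 0.2   ] [0.5703 0.212  0.2   ]
200 -0.00865105151607086 0.010130083424404385 [0.5518 0.1984 0.2   ] [0.5706 0.1986 0.2   ]
350 -0.009451120290172109 0.010261426643064394 [0.5516 0.1603 0.2   ] [0.5713 0.1605 0.2   ]
```

Emit:
jog_arm(dr=[[0,0,0.005],[0,0,0],[0,0,0],[0,0,0],[0,0,0],[0,0,0],[0,0,0],[0,0,0],[0,0,0],[0,0,0]], slide=[[0.0007,0,0],[0,0,0],[0,0,0],[0,0,0],[0,0,0],[0,0,0],[0,0,0],[0,0,0],[0,0,0],[0,0,0]], gripper=[-0.3,-0.35,-0.4,-0.45,-0.48,-0.5,-0.5,-0.5,-0.5,-0.5], force=20)

```text
time_s: 5.35
position: [0.5608, 0.1876, 0.1819]
tool_rot: [[1.0, 0.011, 0.0], [0.011, -1.0, 0.0], [0.0, -0.0, -1.0]]
ft_force: [0.1, -0.2, 2.1]
grip_width: 0.0213
```

```bash
python3 snap.py 4 wrist
python3 - <<'E'
import pickle
from h import *
im=cv2.imread('pics/wrist_4.png'); cv2.imwrite('pics/w4c.png',cv2.resize(im[200:320,200:320],None,fx=5,fy=5,interpolation=cv2.INTER_CUBIC))
E
```

```text
t 5.4 p [0.5608 0.1876 0.1819] yaw 0.6301890599838453 z [ 0.0002  0.     -1.    ] F [ 0.3682 -0.1286  1.949 ] M [-0.0082 -0.0245 -0.0295] w 0.021097266298660572
```

View pics/w4c.png

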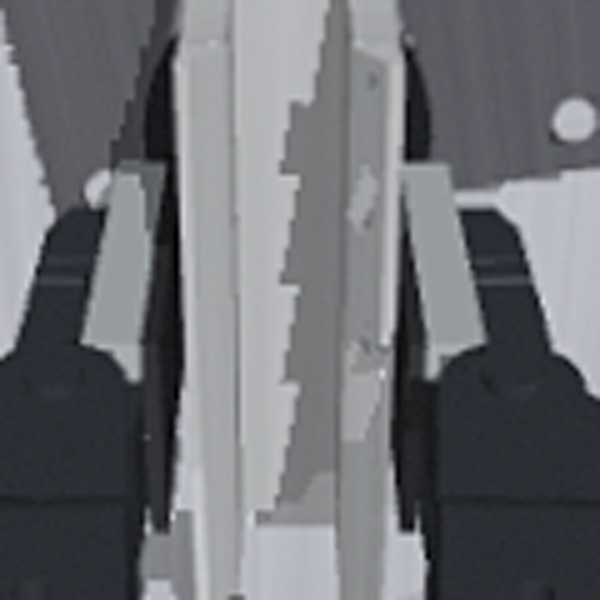

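Emit:
jog_arm(dr=[[0,0,0],[0,0,0],[0,0,0],[0,0,0],[0,0,0],[0,0,0],[0,0,0],[0,0,0],[0,0,0],[0,0,0]], slide=[[0.0004,0,0],[0,0,0],[0,0,0],[0,0,0],[0,0,0],[0,0,0],[0,0,0],[0,0,0],[0,0,0],[0,0,0]], gripper=[-0.5,-0.51,-0.52,-0.53,-0.54,-0.55,-0.57,-0.6,-0.65,-0.7], force=30)

```text
time_s: 6.4
position: [0.5614, 0.1876, 0.1819]
tool_rot: [[1.0, 0.011, 0.001], [0.011, -1.0, 0.0], [0.001, -0.0, -1.0]]
ft_force: [2.7, 0.1, 2.8]
grip_width: 0.0186
```

```bash
python3 snap.py 5 wrist;python3 snap.py 5b scene
```

```text
t 6.45 p [0.5613 0.1877 0.1819] yaw 0.6346764116838701 z [ 0.0005  0.0001 -1.    ] F [ 1.608  -0.2364  3.0593] M [ 0.0428 -0.2669  0.0308] w 0.018720679501605473
t 6.5 p [0.5614 0.1876 0.1819] yaw 0.6294149228404283 z [ 0.0005  0.0001 -1.    ] F [2.5509 0.3762 2.3324] M [ 0.0723 -0.2691  0.0304] w 0.018527521161970834
```

Emit:
jog_arm(dr=[[0,0,0],[0,0,-0.02],[0,0,-0.03],[0,0,-0.03],[0,0,-0.03],[0,0,-0.03],[0,0,-0.025],[0,0,0],[0,0,0],[0,0,0]], slide=[[0.0003,0,0],[0,0,0],[0,0,0],[0,0,0],[0,0,0],[0,0,0],[0,0,0],[0,0,0],[0,0,0],[0,0,0]], gripper=[-0.7,-0.7,-0.7,-0.7,-0.7,-0.7,-0.7,-0.7,-0.7,-0.7], force=30)

```text
time_s: 7.5
position: [0.5612, 0.1876, 0.1815]
tool_rot: [[0.985, 0.175, -0.001], [0.175, -0.985, -0.0], [-0.001, -0.0, -1.0]]
ft_force: [-1.7, 0.1, -2.0]
grip_width: 0.0187
```

```bash
python3 snap.py 6 wrist;python3 snap.py 6b top;  python3 - <<'E'
import cv2,numpy as np
a=cv2.imread('pics/wrist_6.png')[180:330,110:400];b=cv2.imread('pics/top_6b.png')[110:210,160:290]
cv2.imwrite('pics/w6c.png',np.vstack([cv2.resize(a,(580,300)),cv2.resize(b[:, :],(580,300) if 0 else (390,300),interpolation=cv2.INTER_CUBIC)[:, :] if 0 else cv2.copyMakeBorder(cv2.resize(b,(390,300),interpolation=cv2.INTER_CUBIC),0,0,0,190,0)]))
E
```

```text
t 7.55 p [0.5612 0.1876 0.1816] yaw 10.073640766597084 z [-0.001  -0.0001 -1.    ] F [-1.5381 -0.8949 -1.7905] M [-0.0736  0.1786 -0.0058] w 0.018642091274247374
t 7.6 p [0.5612 0.1876 0.1816] yaw 10.07795425441989 z [-0.0009 -0.0001 -1.    ] F [-1.9788 -0.2838 -2.2987] M [ 0.0203  0.1476 -0.0233] w 0.01844327951649285
```

View pics/w6c.png

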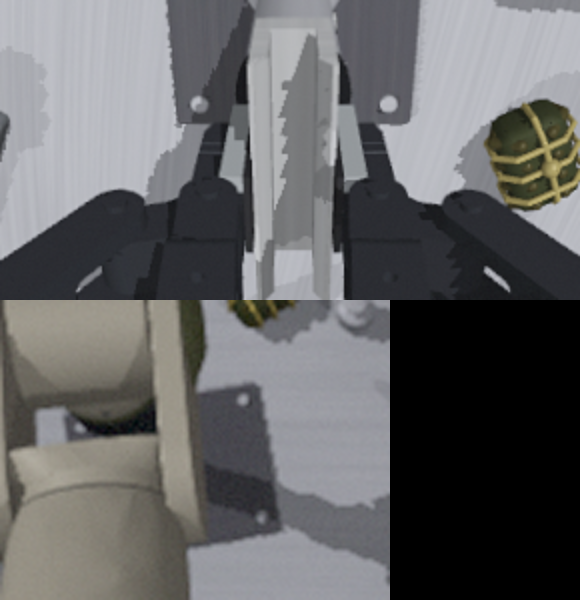

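Run:
```python
import cv2,numpy as np
a=cv2.imread('pics/top0.png')[120:210,230:275];b=cv2.imread('pics/top_6b.png')[120:210,230:275]
cv2.imwrite('pics/cmp.png',np.hstack([cv2.resize(x,None,fx=6,fy=6,interpolation=cv2.INTER_NEAREST) for x in(a,b)]))
```

```text
(no output)
```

View pics/cmp.png

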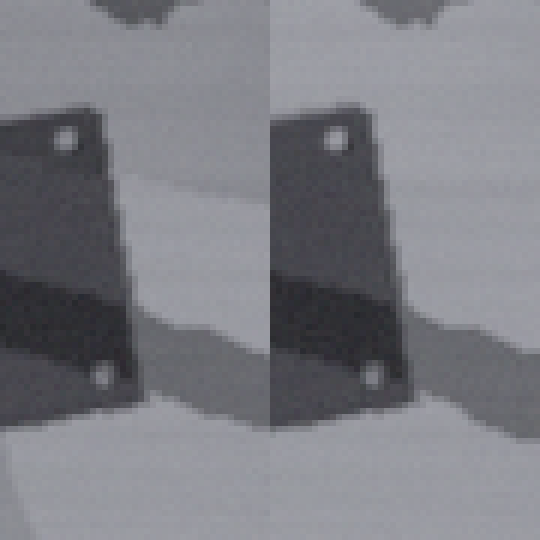

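Emit:
jog_arm(dr=[[0,0,0],[0,0,0],[0,0,0],[0,0,0],[0,0,0],[0,0,0],[0,0,0],[0,0,0],[0,0,0],[0,0,0]], slide=[[-0.0001,0,-0.0005],[0,0,-0.0005],[0,0,-0.0005],[0,0,-0.0005],[0,0,-0.0005],[0,0,-0.0005],[0,0,-0.0005],[0,0,-0.0005],[0,0,-0.0005],[0,0,-0.0005]], gripper=[-0.7,-0.7,-0.7,-0.7,-0.7,-0.7,-0.7,-0.7,-0.7,-0.7], force=30)

```text
time_s: 8.6
position: [0.5613, 0.1876, 0.1868]
tool_rot: [[0.985, 0.175, -0.0], [0.175, -0.985, -0.0], [-0.0, -0.0, -1.0]]
ft_force: [-2.1, 0.9, -5.9]
grip_width: 0.0183
```

Emit:
jog_arm(dr=[[0,0,0],[0,0,0],[0,0,0],[0,0,0],[0,0,0],[0,0,0],[0,0,0],[0,0,0],[0,0,0],[0,0,0]], slide=[[0,0,-0.0003],[0,0,-0.0003],[0,0,-0.0003],[0,0,-0.0002],[0,0,-0.0002],[0,0,-0.0002],[0,0,-0.0002],[0,0,-0.0002],[0,0,-0.0002],[0,0,-0.0002]], gripper=[-0.7,-0.7,-0.7,-0.7,-0.7,-0.7,-0.7,-0.7,-0.7,-0.7])

```text
time_s: 9.6
position: [0.5613, 0.1876, 0.1891]
tool_rot: [[0.985, 0.175, -0.0], [0.175, -0.985, 0.0], [-0.0, -0.0, -1.0]]
ft_force: [-2.9, 1.8, -4.2]
grip_width: 0.0186
```

```bash
python3 snap.py 8 scene
python3 - <<'E'
import cv2
cv2.imwrite('pics/s8.png',cv2.resize(cv2.imread('pics/scene_8.png')[150:260,255:355],None,fx=5,fy=5,interpolation=cv2.INTER_CUBIC))
E
```

```text
t 9.65 p [0.5614 0.1876 0.1892] yaw 10.084439395560876 z [-0. -0. -1.] F [-3.9248  1.1783 -5.8165] M [0.1595 0.6884 0.0407] w 0.018600643843841563
```

View pics/s8.png

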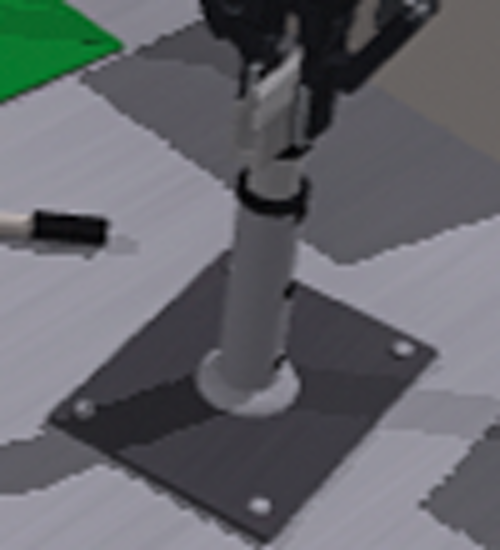

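Emit:
jog_arm(dr=[[0,0,0],[0,0,0],[0,0,0],[0,0,0],[0,0,0],[0,0,0],[0,0,0],[0,0,0],[0,0,0],[0,0,0]], slide=[[-0.0002,0,-0.0003],[0,0,-0.0003],[0,0,-0.0003],[0,0,-0.0002],[0,0,-0.0002],[0,0,-0.0002],[0,0,-0.0002],[0,0,-0.0002],[0,0,-0.0002],[0,0,-0.0002]], gripper=[-0.7,-0.7,-0.7,-0.7,-0.7,-0.7,-0.7,-0.7,-0.7,-0.7])

```text
time_s: 10.65
position: [0.5612, 0.1876, 0.1915]
tool_rot: [[0.985, 0.175, 0.0], [0.175, -0.985, 0.0], [0.0, -0.0, -1.0]]
ft_force: [-2.4, 1.4, -5.1]
grip_width: 0.0186
```

Emit:
jog_arm(dr=[[0,0,0],[0,0,0],[0,0,0],[0,0,0],[0,0,0],[0,0,0],[0,0,0],[0,0,0],[0,0,0],[0,0,0]], slide=[[-0.0001,0.0001,-0.0003],[0,0,-0.0003],[0,0,-0.0003],[0,0,-0.0002],[0,0,-0.0002],[0,0,-0.0002],[0,0,-0.0002],[0,0,-0.0002],[0,0,-0.0002],[0,0,-0.0002]], gripper=[-0.7,-0.7,-0.7,-0.7,-0.7,-0.7,-0.7,-0.7,-0.7,-0.7])

```text
time_s: 11.65
position: [0.5612, 0.1876, 0.1938]
tool_rot: [[0.985, 0.175, 0.0], [0.175, -0.985, 0.0], [0.0, -0.0, -1.0]]
ft_force: [-0.1, 3.3, -5.3]
grip_width: 0.0187
```

Emit:
jog_arm(dr=[[0,0,0],[0,0,0],[0,0,0],[0,0,0],[0,0,0],[0,0,0],[0,0,0],[0,0,0],[0,0,0],[0,0,0]], slide=[[0,-0.0002,-0.0003],[0,0,-0.0003],[0,0,-0.0003],[0,0,-0.0002],[0,0,-0.0002],[0,0,-0.0002],[0,0,-0.0002],[0,0,-0.0002],[0,0,-0.0002],[0,0,-0.0002]], gripper=[-0.7,-0.7,-0.7,-0.7,-0.7,-0.7,-0.7,-0.7,-0.7,-0.7])

```text
time_s: 12.65
position: [0.5612, 0.1876, 0.1962]
tool_rot: [[0.985, 0.175, 0.0], [0.175, -0.985, -0.0], [0.0, 0.0, -1.0]]
ft_force: [0.7, 1.8, -3.8]
grip_width: 0.0186
```

Emit:
jog_arm(dr=[[0,0,0],[0,0,0],[0,0,0],[0,0,0],[0,0,0],[0,0,0],[0,0,0],[0,0,0],[0,0,0],[0,0,0]], slide=[[0,0,-0.0003],[0,0,-0.0003],[0,0,-0.0003],[0,0,-0.0002],[0,0,-0.0002],[0,0,-0.0002],[0,0,-0.0002],[0,0,-0.0002],[0,0,-0.0002],[0,0,-0.0002]], gripper=[-0.7,-0.7,-0.7,-0.7,-0.7,-0.7,-0.7,-0.7,-0.7,-0.7])

```text
time_s: 13.65
position: [0.5612, 0.1876, 0.1986]
tool_rot: [[0.985, 0.175, 0.0], [0.175, -0.985, -0.0], [0.0, 0.0, -1.0]]
ft_force: [0.2, 0.0, 0.7]
grip_width: 0.0186
```

```bash
python3 snap.py 9 scene; python3 snap.py 9w wrist
python3 - <<'E'
import cv2
cv2.imwrite('pics/s9.png',cv2.resize(cv2.imread('pics/scene_9.png')[150:260,255:355],None,fx=5,fy=5,interpolation=cv2.INTER_CUBIC))
E
```

```text
t 13.7 p [0.5612 0.1877 0.1989] yaw 10.080348152907659 z [ 0.0007  0.     -1.    ] F [0.1194 0.9591 2.1347] M [0.1423 0.0839 0.0314] w 0.018345572832840624
t 13.75 p [0.5612 0.1876 0.1991] yaw 10.082518483920689 z [ 0.001 -0.    -1.   ] F [-0.1288  0.0221  5.0203] M [-0.0696  0.2244  0.0579] w 0.018368727964207552
```

View pics/s9.png

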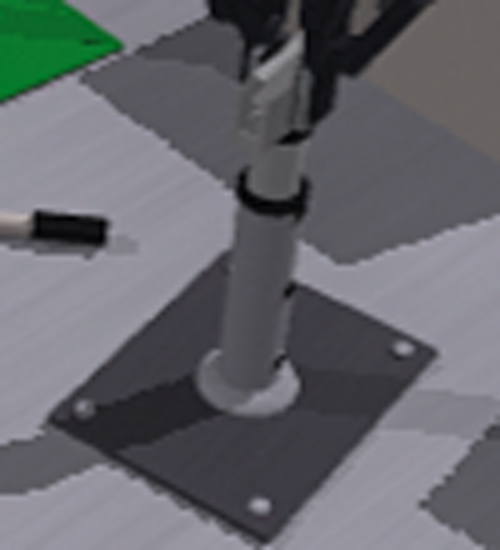

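View pics/wrist_9w.png

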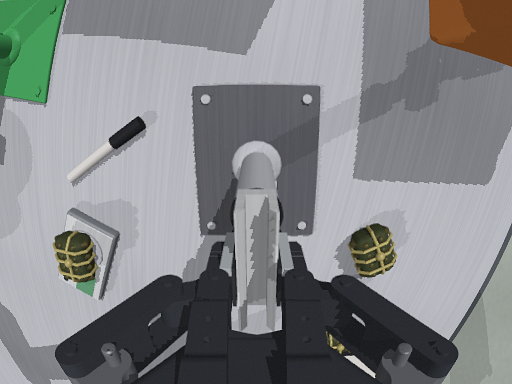

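```bash
for i in 1 2 3 4; do python3 snap.py 10 scene; done
```

```text
t 13.8 p [0.5612 0.1876 0.1993] yaw 10.08359944677633 z [ 0.0012 -0.     -1.    ] F [-1.1681 -0.5589  6.8572] M [-0.1495  0.3273  0.0139] w 0.01868690854902694
t 13.85 p [0.5612 0.1876 0.1995] yaw 10.085813597705913 z [ 0.0015  0.     -1.    ] F [-0.7425 -0.7377  8.009 ] M [-0.0999  0.3459  0.0328] w 0.0183426522449054
t 13.9 p [0.5612 0.1877 0.1996] yaw 10.086377871333276 z [ 0.0015  0.     -1.    ] F [-0.8595 -0.2224  7.4437] M [-0.0917  0.4441 -0.031 ] w 0.018460033262920447
t 13.95 p [0.5612 0.1876 0.1996] yaw 10.088231104187905 z [ 0.0016 -0.     -1.    ] F [-1.1744 -0.2025  7.7192] M [-0.0959  0.4049 -0.0222] w 0.018420528562452267
```

Emit:
jog_arm(dr=[[0,0,0],[0,0,0],[0,0,0],[0,0,0],[0,0,0],[0,0,0],[0,0,0],[0,0,0],[0,0,0],[0,0,0]], slide=[[0,0,-0.0002],[0,0,-0.0002],[0,0,-0.0002],[0,0,0],[0,0,0],[0,0,0],[0,0,0],[0,0,0],[0,0,0],[0,0,0]], gripper=[-0.7,-0.7,-0.7,-0.7,-0.7,-0.7,-0.7,-0.7,-0.7,-0.7])

```text
time_s: 14.95
position: [0.5612, 0.1877, 0.1999]
tool_rot: [[0.985, 0.175, 0.001], [0.175, -0.985, 0.0], [0.001, 0.0, -1.0]]
ft_force: [-0.8, 0.1, 6.7]
grip_width: 0.0186
```

```bash
python3 snap.py 11 scene; python3 snap.py 11 scene;  python3 - <<'E'
import cv2
cv2.imwrite('pics/s11.png',cv2.resize(cv2.imread('pics/scene_11.png')[170:235,280:330],None,fx=10,fy=9,interpolation=cv2.INTER_CUBIC))
cv2.imwrite('pics/s11b.png',cv2.resize(cv2.imread('pics/scene_8.png')[170:235,280:330],None,fx=10,fy=9,interpolation=cv2.INTER_CUBIC))
E
```

```text
t 15.0 p [0.5612 0.1876 0.1999] yaw 10.08661838724808 z [ 0.0013  0.     -1.    ] F [-1.0636 -0.1737  7.2703] M [-0.1083  0.2936 -0.0633] w 0.018200452656857217
t 15.05 p [0.5612 0.1876 0.1998] yaw 10.086254828915077 z [ 0.0012 -0.     -1.    ] F [-0.1912  0.538   7.086 ] M [-0.0997  0.2496 -0.0024] w 0.018675494445775667
```

View pics/s11.png

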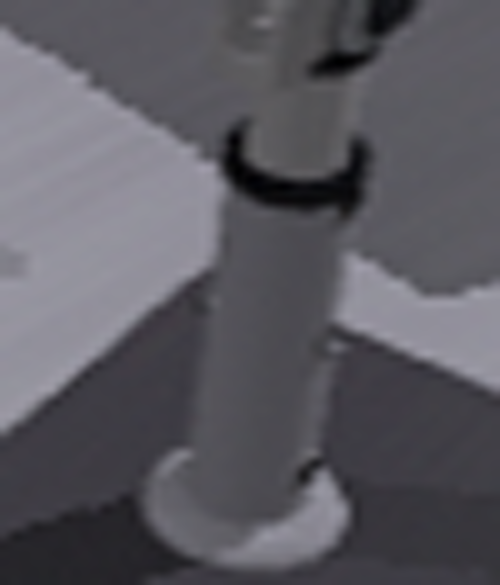

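View pics/s11b.png

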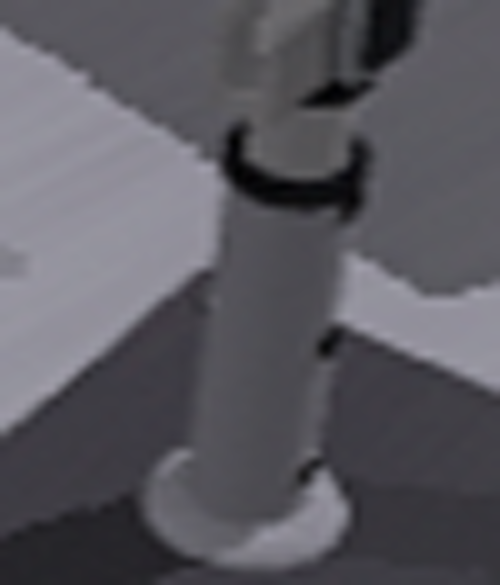

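The button now shows bright and proud where the 82 mm hole was black (scene crop (338,345)), so it has snapped out. The tube is still being pushed up, so I'll ease up a little to feel the hard stop.

Emit:
jog_arm(dr=[[0,0,0],[0,0,0],[0,0,0],[0,0,0],[0,0,0],[0,0,0],[0,0,0],[0,0,0],[0,0,0],[0,0,0]], slide=[[0,0,-0.0002],[0,0,-0.0002],[0,0,-0.0002],[0,0,-0.0002],[0,0,-0.0001],[0,0,-0.0001],[0,0,0],[0,0,0],[0,0,0],[0,0,0]], gripper=[-0.7,-0.7,-0.7,-0.7,-0.7,-0.7,-0.7,-0.7,-0.7,-0.7])

```text
time_s: 16.05
position: [0.5612, 0.1876, 0.1999]
tool_rot: [[0.985, 0.175, 0.0], [0.175, -0.985, -0.0], [0.0, 0.0, -1.0]]
ft_force: [1.6, -0.2, 2.6]
grip_width: 0.0187
```

Emit:
jog_arm(dr=[[0,0,0],[0,0,0],[0,0,0],[0,0,0],[0,0,0],[0,0,0],[0,0,0],[0,0,0],[0,0,0],[0,0,0]], slide=[[0,0,-0.0002],[0,0,-0.0002],[0,0,-0.0002],[0,0,-0.0002],[0,0,-0.0002],[0,0,-0.0002],[0,0,0],[0,0,0],[0,0,0],[0,0,0]], gripper=[-0.7,-0.7,-0.7,-0.7,-0.7,-0.7,-0.7,-0.7,-0.7,-0.7])

```text
time_s: 17.05
position: [0.561, 0.1876, 0.201]
tool_rot: [[0.985, 0.175, -0.0], [0.175, -0.985, -0.0], [-0.0, 0.0, -1.0]]
ft_force: [3.9, -1.0, -3.8]
grip_width: 0.0182
```

```bash
python3 snap.py 12 scene;  python3 - <<'E'
import cv2
cv2.imwrite('pics/s12.png',cv2.resize(cv2.imread('pics/scene_12.png')[170:235,280:330],None,fx=10,fy=9,interpolation=cv2.INTER_CUBIC))
E
```

```text
t 17.1 p [0.561  0.1876 0.2011] yaw 10.08463032318652 z [-0.0003 -0.0001 -1.    ] F [ 3.2973 -0.2437 -4.8618] M [-0.1001 -0.7373 -0.0003] w 0.01892277908132542
```

View pics/s12.png

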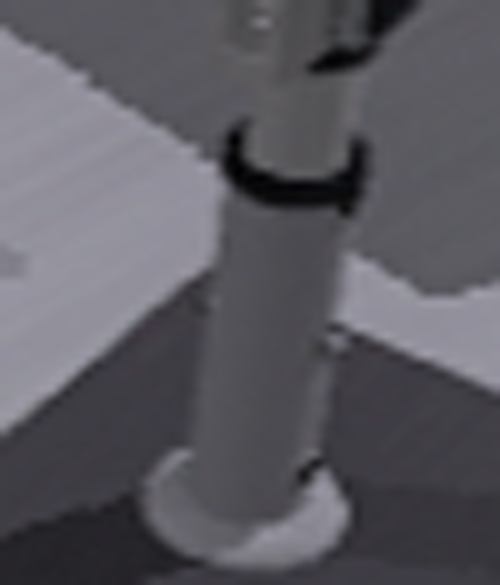

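Emit:
jog_arm(dr=[[0,0,0],[0,0,0],[0,0,0],[0,0,0],[0,0,0],[0,0,0],[0,0,0],[0,0,0],[0,0,0],[0,0,0]], slide=[[0.0002,0,0.0004],[0.0001,0,0.0003],[0,0,0],[0,0,0],[0,0,0],[0,0,0],[0,0,-0.02],[0,0,-0.03],[0,0,-0.03],[0,0,-0.03]], gripper=[-0.7,-0.7,-0.7,-0.5,-0.4,-0.3,-0.3,-0.3,-0.3,-0.3])

```text
time_s: 18.1
position: [0.561, 0.1879, 0.3116]
tool_rot: [[0.985, 0.175, -0.001], [0.175, -0.985, 0.0], [-0.0, -0.0, -1.0]]
ft_force: [-0.1, -0.4, 1.0]
grip_width: 0.03
```

```bash
python3 snap.py 13 wrist;python3 snap.py 13 scene;  python3 - <<'E'
import cv2,numpy as np
a=cv2.resize(cv2.imread('pics/scene_13.png')[160:235,275:335],None,fx=6,fy=6,interpolation=cv2.INTER_CUBIC)
b=cv2.resize(cv2.imread('pics/wrist_13.png')[160:384,140:380],(482,450),interpolation=cv2.INTER_CUBIC)
cv2.imwrite('pics/s13.png',np.hstack([a[:, :318],b]))
E
```

```text
t 18.15 p [0.5621 0.188  0.317 ] yaw 10.096867875181571 z [ 0.0081  0.0013 -1.    ] F [-2.1683 -1.1695  2.5406] M [-0.0023  0.0864 -0.0562] w 0.03002579857579248
t 18.2 p [0.5621 0.188  0.3146] yaw 10.099711124296297 z [ 0.0075  0.0012 -1.    ] F [-0.3175  0.3463 -1.1146] M [-0.0321  0.0116 -0.0628] w 0.02992167490613323
```

View pics/s13.png

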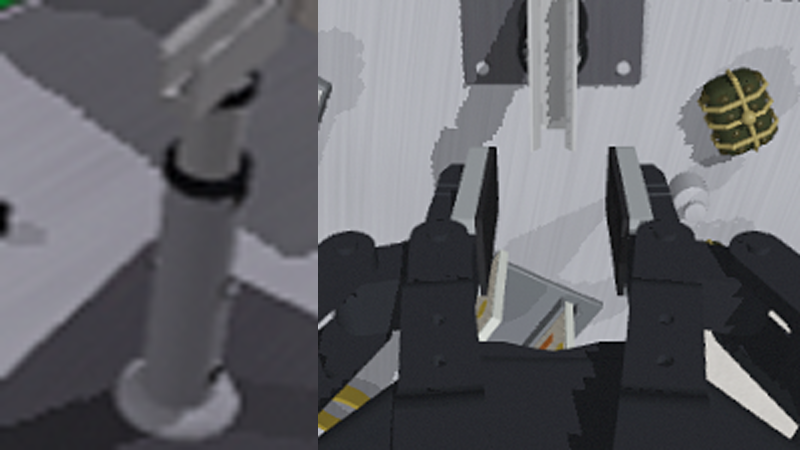

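Emit:
jog_arm(dr=[[0,0,0],[0,0,0],[0,0,0],[0,0,0],[0,0,0],[0,0,0],[0,0,0],[0,0,0.12],[0,0,0.13],[0,0,0.13]], slide=[[-0.011,0.045,0.01],[-0.011,0.045,0.01],[-0.011,0.045,0.01],[-0.011,0.045,0.02],[-0.011,0.045,0.02],[-0.011,0.045,0.02],[-0.012,0.047,0.02],[0,0,0],[0,0,0],[0,0,0]], gripper=[-0.3,-0.3,-0.3,-0.3,-0.3,-0.2,-0.2,-0.2,-0.2,-0.2])

```text
time_s: 19.2
position: [0.5398, -0.1347, 0.2009]
tool_rot: [[0.978, -0.209, -0.002], [-0.209, -0.978, 0.001], [-0.002, -0.001, -1.0]]
ft_force: [-0.6, 0.2, -0.8]
grip_width: 0.0346
```

Emit:
jog_arm(dr=[[0,0,0.126],[0,0,0],[0,0,0],[0,0,0],[0,0,0],[0,0,0],[0,0,0],[0,0,0],[0,0,0],[0,0,0]], slide=[[0,0,0.01],[0,0,0.01],[0,0,0.01],[0,0,0.01],[0,0,0],[0,0,0],[0,0,0],[0,0,0],[0,0,0],[0,0,0]], gripper=[-0.2,-0.2,-0.2,-0.2,-0.2,-0.2,-0.2,-0.2,-0.2,-0.2])

```text
time_s: 20.2
position: [0.5404, -0.1345, 0.1621]
tool_rot: [[0.946, -0.324, 0.0], [-0.324, -0.946, -0.0], [0.0, 0.0, -1.0]]
ft_force: [0.0, -0.3, -0.3]
grip_width: 0.0343
```

```bash
python3 snap.py 14 wrist;  python3 - <<'E'
import cv2,numpy as np
b=cv2.resize(cv2.imread('pics/wrist_14.png')[144:384,130:390],None,fx=2.5,fy=2.5,interpolation=cv2.INTER_CUBIC)
cv2.imwrite('pics/w14.png',b)
E
```

```text
t 20.25 p [ 0.5404 -0.1345  0.162 ] yaw -18.90384910679743 z [ 0.0002 -0.0001 -1.    ] F [-0.737   0.3541  0.6654] M [0.0652 0.0047 0.0009] w 0.03424278919888328
```

View pics/w14.png

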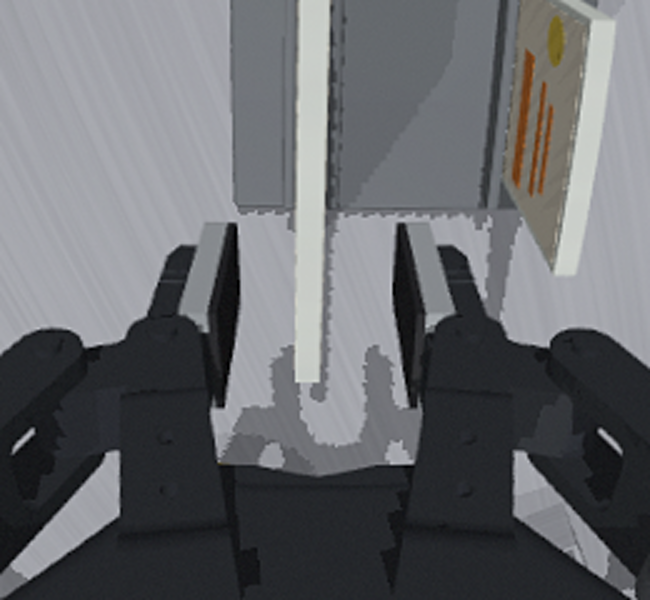

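Run:
```python
import pickle
from h import *
np.set_printoptions(precision=4,suppress=True)
d=pickle.load(open('pics/wrist_14.pkl','rb')); im=d['pixels']
m=(im.min(2)>195).astype(np.uint8)
ok=(im.astype(int)[:,:,1]>200)
n,l,st,c=cv2.connectedComponentsWithStats(ok.astype(np.uint8))
for i in range(1,n):
    if st[i,4]>300: print(i,st[i],c[i])
i=[i for i in range(1,n) if st[i,4]>300 and abs(c[i][0]-256)<20][0]
q=cv2.boxPoints(cv2.minAreaRect(np.argwhere(l==i)[:,::-1].astype(np.float32)));print(q)
ys=np.argwhere((l==i).any(1)).ravel();
R=[]
for y in (ys[0]+1,(ys[0]+ys[-1])//2,ys[-1]-1):
    xs=np.argwhere(l[y]==i).ravel(); a=wplane(d,(xs[0]-.5,y),.098);b=wplane(d,(xs[-1]+.5,y),.098); R.append((a+b)/2); print(y,xs[0],xs[-1],a,b,np.linalg.norm(a-b))
v=R[0]-R[2]; print('len',np.linalg.norm(v),'ctr',(R[0]+R[2])/2,'yaw',np.degrees(np.arctan2(v[1],v[0]))-90)
cv2.imwrite('pics/w14b.png',im)
```

```text
2 [ 248  112   14  185 1867] [253.9507 200.4858]
8 [352 152  24 102 891] [364.0875 202.018 ]
[[247.3032 295.9894]
 [250.0934 111.8348]
 [261.2121 112.0032]
 [258.4219 296.1579]]
113 251 261 [ 0.5585 -0.0684  0.098 ] [ 0.5652 -0.0707  0.098 ] 0.007147200764126134
204 249 259 [ 0.5363 -0.1279  0.098 ] [ 0.5436 -0.1304  0.098 ] 0.007768372682732576
295 248 256 [ 0.5079 -0.2052  0.098 ] [ 0.515  -0.2076  0.098 ] 0.007488602592201221
len 0.14582492788753298 ctr [ 0.5366 -0.1379  0.098 ] yaw -20.228513851360162
```

View pics/w14b.png

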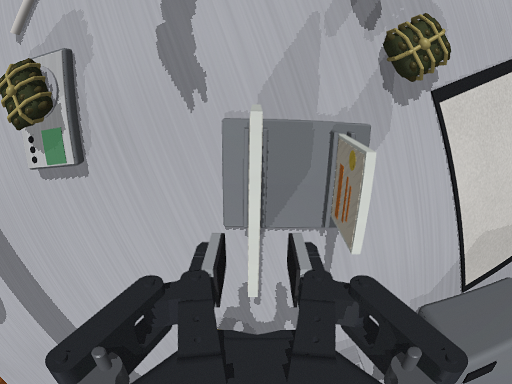

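Emit:
jog_arm(dr=[[0,0,0.023],[0,0,0],[0,0,0],[0,0,0],[0,0,0],[0,0,0],[0,0,0],[0,0,0],[0,0,0],[0,0,0]], slide=[[-0.0022,0.0023,0],[0,0,0.023],[0,0,0.023],[0,0,0.023],[0,0,0.023],[0,0,0],[0,0,0],[0,0,0],[0,0,0],[0,0,0]], gripper=[-0.2,-0.2,-0.2,-0.2,-0.3,-0.45,-0.6,-0.7,-0.8,-0.9], force=30)

```text
time_s: 21.25
position: [0.538, -0.1362, 0.0711]
tool_rot: [[0.938, -0.346, 0.002], [-0.346, -0.938, -0.001], [0.002, 0.0, -1.0]]
ft_force: [-0.6, 0.2, 5.2]
grip_width: 0.0073
```

```bash
python3 snap.py 15 wrist
```

```text
t 21.3 p [ 0.538  -0.1362  0.0711] yaw -20.227585682021232 z [ 0.0021 -0.001  -1.    ] F [-0.6899 -0.1863  6.8142] M [ 0.0764  0.0808 -0.0245] w 0.007475169100965936
```

View pics/wrist_15.png

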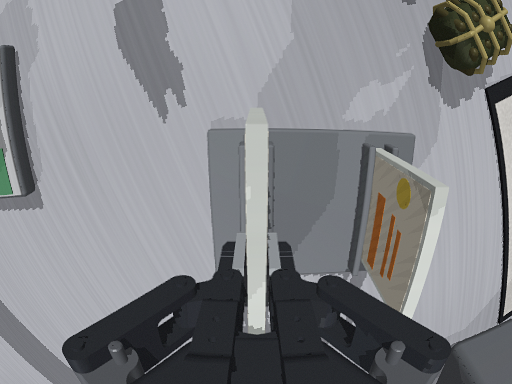

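Emit:
jog_arm(dr=[[0,0,0],[0,0,0],[0,0,0],[0,0,0],[0,0,0],[0,0,0],[0,0,-0.132],[0,0,-0.132],[0,0,-0.132],[0,0,-0.133]], slide=[[0,0,-0.03],[0,0,-0.04],[0,0,-0.04],[0,0,-0.04],[0,0,-0.045],[0,0,-0.045],[0,0,0],[0,0,0],[0,0,0],[0,0,0]], gripper=[-0.9,-0.9,-0.9,-0.9,-0.9,-0.9,-0.9,-0.9,-0.9,-0.9], force=40)

```text
time_s: 22.3
position: [0.5373, -0.1358, 0.31]
tool_rot: [[0.984, 0.18, -0.0], [0.18, -0.984, 0.0], [-0.0, -0.0, -1.0]]
ft_force: [0.2, 0.1, -1.2]
grip_width: 0.0076
```

Emit:
jog_arm(dr=[[0,0,0],[0,0,0],[0,0,0],[0,0,0],[0,0,0],[0,0,0],[0,0,0],[0,0,0],[0,0,0],[0,0,0]], slide=[[0.009,-0.035,0],[0.01,-0.04,0],[0.01,-0.04,0],[0.01,-0.04,0],[0.01,-0.04,0],[0.01,-0.04,0],[0.01,-0.04,0],[0.01,-0.038,0],[0,0,0],[0,0,0]], gripper=[-0.9,-0.9,-0.9,-0.9,-0.9,-0.9,-0.9,-0.9,-0.9,-0.9])

```text
time_s: 23.3
position: [0.5602, 0.1866, 0.3098]
tool_rot: [[0.984, 0.177, -0.0], [0.177, -0.984, -0.0], [-0.0, 0.0, -1.0]]
ft_force: [-0.2, -0.4, -0.8]
grip_width: 0.0074
```

```bash
python3 snap.py 16 wrist; python3 snap.py 16 scene
python3 - <<'E'
import cv2,numpy as np
a=cv2.resize(cv2.imread('pics/scene_16.png')[90:240,220:380],None,fx=2.5,fy=2.5,interpolation=cv2.INTER_CUBIC)
b=cv2.resize(cv2.imread('pics/wrist_16.png')[84:384,120:390],(338,375))
cv2.imwrite('pics/c16.png',np.hstack([a,b]))
E
```

```text
t 23.35 p [0.5603 0.1858 0.3099] yaw 10.089962920557053 z [-0.0003 -0.0004 -1.    ] F [ 1.2525  0.8153 -0.8275] M [ 0.0008 -0.074   0.016 ] w 0.00722400190894021
t 23.4 p [0.5604 0.1853 0.31  ] yaw 10.038871180256391 z [-0.0001 -0.0003 -1.    ] F [ 0.3003 -0.2095 -0.8701] M [-0.0345 -0.0635 -0.0471] w 0.007725372062587035
```

View pics/c16.png

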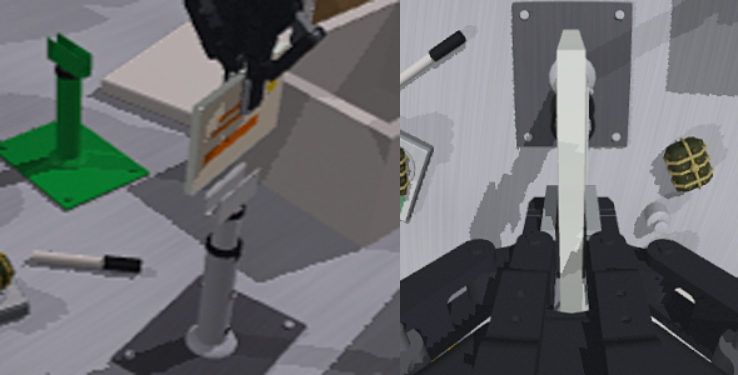

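Run:
```python
import pickle
from h import *
np.set_printoptions(precision=4,suppress=True)
d=pickle.load(open('pics/wrist_15.pkl','rb'))
print('board far',wplane(d,(256,107),.098),'near',wplane(d,(257,333),.098), d['pixels'][320:345,257,1], d['pixels'][100:115,257,1])
d=pickle.load(open('pics/wrist_13.pkl','rb')); im=cv2.cvtColor(d['pixels'],cv2.COLOR_BGR2GRAY)
for r in (185,210,225): print(r,list(zip(range(240,276),im[r,240:276])))
for r,a,b in((185,244.8,269.5),(225,245,269)):
    P=wplane(d,(a,r),.2195);Q=wplane(d,(b,r),.2195);M=(P+Q)/2
    t=np.radians(10.05); ex=np.array([np.cos(t),np.sin(t),0]); print(P,Q,np.linalg.norm(P-Q),'off from axis', (M-np.array([.5612,.1876,0]))@ex)
for n in ('scene_13','scene0'):
    im=cv2.imread(f'pics/{n}.png') 
a=cv2.imread('pics/scene0.png')[180:265,255:355];b=cv2.imread('pics/scene_13.png')[180:265,255:355]
g=cv2.absdiff(a,b).max(2); print('diff>40 px',np.argwhere(g>40)[:40].tolist())
```

```text
board far [ 0.5642 -0.0628  0.098 ] near [ 0.5284 -0.1614  0.098 ] [211 211 211 211 211 212 212 215 147 151 153 153 154 158 109  38  40  39
  33  37  38  39  41  40  41] [167 166 166 166 165 165 159 163 178 180 181 181 180 181 182]
185 [(240, np.uint8(25)), (241, np.uint8(31)), (242, np.uint8(64)), (243, np.uint8(74)), (244, np.uint8(106)), (245, np.uint8(173)), (246, np.uint8(180)), (247, np.uint8(163)), (248, np.uint8(165)), (249, np.uint8(160)), (250, np.uint8(158)), (251, np.uint8(175)), (252, np.uint8(159)), (253, np.uint8(105)), (254, np.uint8(111)), (255, np.uint8(116)), (256, np.uint8(117)), (257, np.uint8(116)), (258, np.uint8(114)), (259, np.uint8(114)), (260, np.uint8(113)), (261, np.uint8(114)), (262, np.uint8(118)), (263, np.uint8(133)), (264, np.uint8(150)), (265, np.uint8(150)), (266, np.uint8(152)), (267, np.uint8(174)), (268, np.uint8(180)), (269, np.uint8(83)), (270, np.uint8(52)), (271, np.uint8(31)), (272, np.uint8(31)), (273, np.uint8(29)), (274, np.uint8(59)), (275, np.uint8(87))]
210 [(240, np.uint8(179)), (241, np.uint8(179)), (242, np.uint8(181)), (243, np.ui
[... 1250 characters left out ...]
64, np.uint8(141)), (265, np.uint8(139)), (266, np.uint8(162)), (267, np.uint8(185)), (268, np.uint8(184)), (269, np.uint8(174)), (270, np.uint8(174)), (271, np.uint8(176)), (272, np.uint8(176)), (273, np.uint8(178)), (274, np.uint8(181)), (275, np.uint8(180))]
[0.5502 0.196  0.2195] [0.5694 0.1994 0.2195] 0.01950691069056016 off from axis 0.00043123438843119873
[0.5561 0.1614 0.2195] [0.5757 0.1649 0.2195] 0.019980321922181462 off from axis 0.00037250307750018286
diff>40 px [[0, 46], [0, 47], [0, 60], [0, 61], [1, 59], [1, 60], [1, 61], [2, 55], [2, 56], [2, 57], [2, 58], [2, 59], [2, 60], [3, 54], [3, 55], [3, 56], [3, 57], [3, 58], [3, 59], [5, 48], [27, 58], [27, 59], [28, 57], [28, 58]]
```

Emit:
jog_arm(dr=[[0,0,0],[0,0,0],[0,0,0],[0,0,0],[0,0,0],[0,0,0],[0,0,0],[0,0,0],[0,0,0],[0,0,0]], slide=[[0.0014,-0.0042,0],[0,0,0.01],[0,0,0.005],[0,0,0.004],[0,0,0],[0,0,0.003],[0,0,0.003],[0,0,0.003],[0,0,0.003],[0,0,0.003]], gripper=[-0.9,-0.9,-0.9,-0.9,-0.9,-0.9,-0.9,-0.9,-0.9,-0.9])

```text
time_s: 24.4
position: [0.5611, 0.1904, 0.2756]
tool_rot: [[0.985, 0.175, -0.0], [0.175, -0.985, -0.0], [-0.0, -0.0, -1.0]]
ft_force: [-0.3, 0.5, -1.3]
grip_width: 0.0075
```

```bash
python3 snap.py 17 scene
python3 - <<'E'
import cv2,numpy as np
a=cv2.resize(cv2.imread('pics/scene_17.png')[90:240,220:380],None,fx=4,fy=4,interpolation=cv2.INTER_CUBIC)
cv2.imwrite('pics/c17.png',a)
E
```

```text
t 24.45 p [0.561  0.1904 0.2751] yaw 10.084340839863234 z [-0.001  -0.0001 -1.    ] F [-0.151   1.0137 -2.0339] M [-0.0002 -0.0189 -0.0438] w 0.007708806930699926
```

View pics/c17.png

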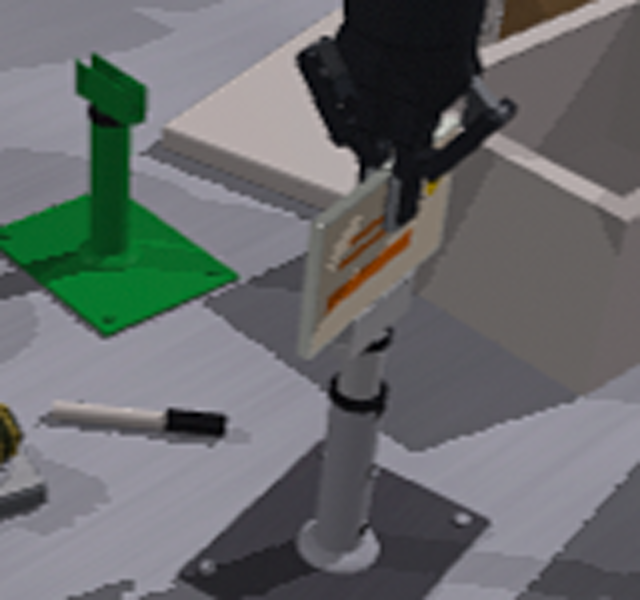

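Emit:
jog_arm(dr=[[0,0,0],[0,0,0],[0,0,0],[0,0,0],[0,0,0],[0,0,0],[0,0,0],[0,0,0],[0,0,0],[0,0,0]], slide=[[0,0,0.002],[0,0,0.002],[0,0,0.002],[0,0,0.002],[0,0,0.001],[0,0,0.001],[0,0,0.001],[0,0,0.001],[0,0,0.0005],[0,0,0]], gripper=[-0.9,-0.9,-0.9,-0.9,-0.9,-0.9,-0.9,-0.9,-0.9,-0.9])

```text
time_s: 25.45
position: [0.5611, 0.1904, 0.2634]
tool_rot: [[0.985, 0.175, -0.0], [0.175, -0.985, -0.0], [-0.0, 0.0, -1.0]]
ft_force: [0.1, 0.7, -0.8]
grip_width: 0.0075
```

Emit:
jog_arm(dr=[[0,0,0],[0,0,0],[0,0,0],[0,0,0],[0,0,0],[0,0,0],[0,0,0],[0,0,0],[0,0,0],[0,0,0]], slide=[[0,0,0.0004],[0,0,0.0004],[0,0,0.0004],[0,0,0.0004],[0,0,0.0003],[0,0,0.0003],[0,0,0.0003],[0,0,0.0003],[0,0,0.0002],[0,0,0]], gripper=[-0.9,-0.9,-0.9,-0.9,-0.9,-0.9,-0.9,-0.9,-0.9,-0.9])

```text
time_s: 26.45
position: [0.5611, 0.1904, 0.2605]
tool_rot: [[0.985, 0.175, 0.0], [0.175, -0.985, 0.0], [0.0, -0.0, -1.0]]
ft_force: [-0.4, 0.1, -1.0]
grip_width: 0.0075
```

Emit:
jog_arm(dr=[[0,0,0],[0,0,0],[0,0,0],[0,0,0],[0,0,0],[0,0,0],[0,0,0],[0,0,0],[0,0,0],[0,0,0]], slide=[[0,0,0.0003],[0,0,0.0003],[0,0,0.0002],[0,0,0.0002],[0,0,0.0002],[0,0,0.0002],[0,0,0.0002],[0,0,0.0002],[0,0,0.0002],[0,0,0]], gripper=[-0.9,-0.9,-0.9,-0.9,-0.9,-0.9,-0.9,-0.9,-0.9,-0.9])

```text
time_s: 27.45
position: [0.5612, 0.1904, 0.2597]
tool_rot: [[0.985, 0.175, 0.002], [0.175, -0.985, 0.0], [0.002, 0.0, -1.0]]
ft_force: [-1.6, 0.2, 9.8]
grip_width: 0.0075
```

Emit:
jog_arm(dr=[[0,0,0],[0,0,0],[0,0,0],[0,0,0],[0,0,0],[0,0,0],[0,0,0],[0,0,0],[0,0,0],[0,0,0]], slide=[[0,0,-0.0005],[0,0,-0.0004],[0,0,0],[0,0,0],[0,0,0],[0,0,0],[0,0,0],[0,0,0],[0,0,0],[0,0,0]], gripper=[-0.9,-0.9,-0.9,-0.8,-0.7,-0.6,-0.5,-0.4,-0.4,-0.4])

```text
time_s: 28.45
position: [0.5611, 0.1904, 0.2593]
tool_rot: [[0.985, 0.175, -0.0], [0.175, -0.985, -0.0], [-0.0, 0.0, -1.0]]
ft_force: [-0.2, -0.5, -0.1]
grip_width: 0.0257
```

```bash
python3 snap.py 18 wrist; python3 snap.py 18 scene
python3 - <<'E'
import cv2,numpy as np
a=cv2.resize(cv2.imread('pics/scene_18.png')[90:240,220:380],None,fx=2.5,fy=2.5,interpolation=cv2.INTER_CUBIC)
b=cv2.resize(cv2.imread('pics/wrist_18.png')[84:384,120:390],(338,375))
cv2.imwrite('pics/c18.png',np.hstack([a,b]))
E
```

```text
t 28.5 p [0.5611 0.1904 0.2593] yaw 10.086474048910837 z [ 0. -0. -1.] F [ 0.0085 -0.1659  0.3316] M [ 0.0075 -0.0162  0.0176] w 0.025430669553951617
t 28.55 p [0.5611 0.1904 0.2593] yaw 10.08474436067539 z [ 0.  0. -1.] F [0.3755 0.1459 0.1045] M [-0.0108  0.0123  0.0212] w 0.02571972590958582
```

View pics/c18.png

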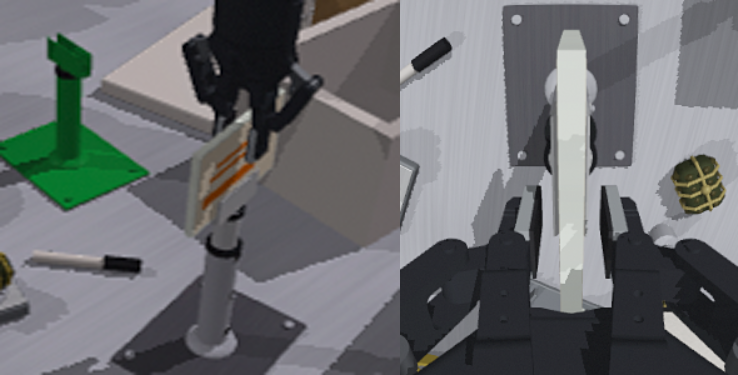

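Released and the board stands. I'll retreat straight up, then away toward the robot.

Emit:
jog_arm(dr=[[0,0,0],[0,0,0],[0,0,0],[0,0,0],[0,0,0],[0,0,0],[0,0,0],[0,0,0],[0,0,0],[0,0,0]], slide=[[0,0,-0.01],[0,0,-0.02],[0,0,-0.03],[0,0,-0.03],[-0.02,0.04,0],[-0.02,0.04,0],[-0.02,0.04,0],[-0.02,0.04,0],[-0.02,0.04,0],[-0.02,0.04,0]], gripper=[-0.4,-0.4,-0.4,-0.4,-0.4,-0.4,-0.4,-0.4,-0.4,-0.4])

```text
time_s: 29.55
position: [0.4842, -0.0684, 0.3503]
tool_rot: [[0.985, 0.175, 0.001], [0.175, -0.985, -0.0], [0.001, 0.001, -1.0]]
ft_force: [0.7, -0.7, 0.3]
grip_width: 0.0256
```

```bash
python3 snap.py 19 wrist top scene
python3 - <<'E'
import cv2,numpy as np
a=cv2.resize(cv2.imread('pics/scene_19.png')[110:260,240:360],None,fx=4,fy=4,interpolation=cv2.INTER_CUBIC)
b=cv2.resize(cv2.imread('pics/top_19.png')[100:220,170:250],(320,480),interpolation=cv2.INTER_CUBIC)
cv2.imwrite('pics/c19.png',np.hstack([a[:480],b])[:600])
c=cv2.resize(cv2.imread('pics/scene_19.png')[195:225,300:325],None,fx=20,fy=20,interpolation=cv2.INTER_CUBIC);cv2.imwrite('pics/b19.png',c)
E
```

```text
t 29.7 p [ 0.4845 -0.0689  0.3501] yaw 9.844934747134227 z [ 0.0009 -0.0004 -1.    ] F [-0.5857  0.7251  0.1142] M [-0.027  -0.0553  0.0278] w 0.025851614213322466
```

View pics/c19.png

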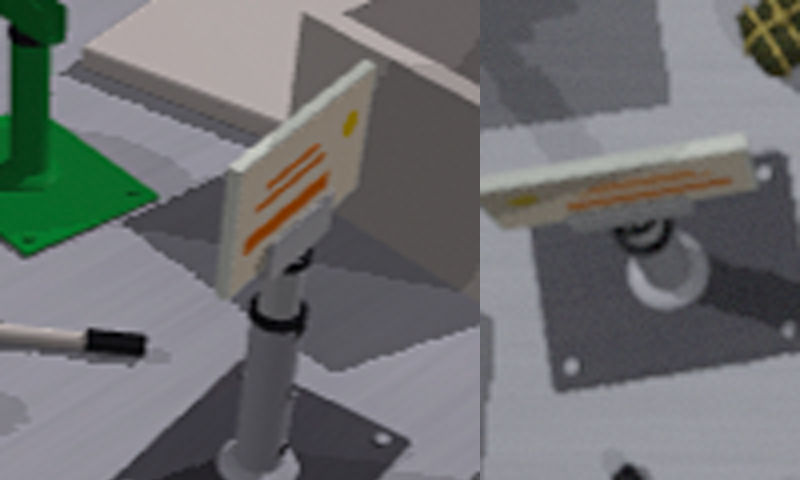

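View pics/b19.png

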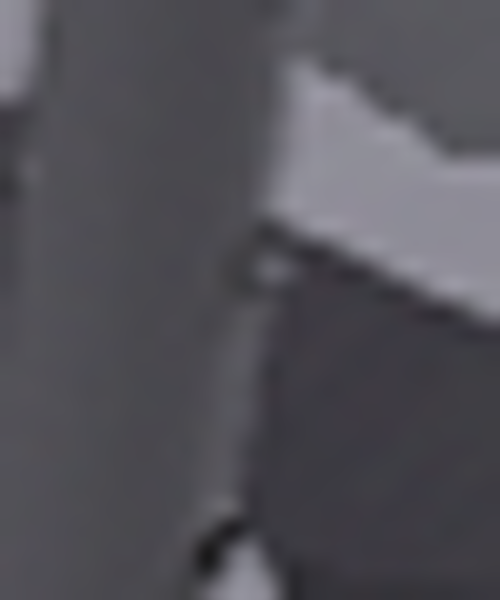

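View pics/wrist_19.png

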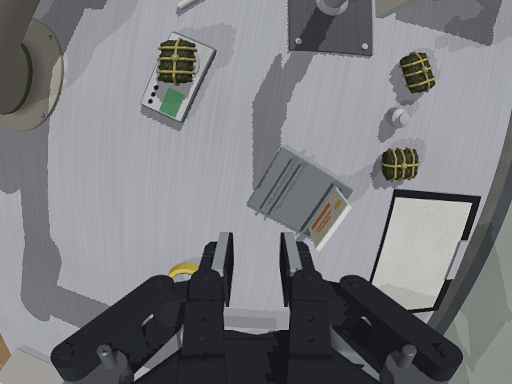

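Run:
```python
from h import *
np.set_printoptions(precision=4,suppress=True)
c=lambda x,y:((x-480+.5)/4+170-.5,(y+.5)/4+100-.5)
a=plane('top',c(747,143),.2866)
s=lambda x,y:((x+.5)/4+240-.5,(y+.5)/4+110-.5)
A=plane('scene',s(234,166),.2866);B=plane('scene',s(371,66),.2866)
print('top right end',a,'scene ends',A,B,'len',np.linalg.norm(A-B),'ctr',(A+B)/2)
for z in(.280,.2866,.293): print(z,np.linalg.norm(plane('scene',s(234,166),z)-plane('scene',s(371,66),z)))
print(tri('top',c(747,143),'scene',s(234,166)))
x=cv2.imread('pics/top0.png')[120:210,172:262];y=cv2.imread('pics/top_19.png')[120:210,172:262]
for im in(x,y):
    g=cv2.cvtColor(im,cv2.COLOR_BGR2GRAY); # bolts
    for (u,v) in((69,18),(74,63-0),(21,72)):
        w=g[v-5:v+6,u-5:u+6].astype(float); w=np.clip(w-110,0,None); yy,xx=np.mgrid[-5:6,-5:6]; print((xx*w).sum()/w.sum()+u,(yy*w).sum()/w.sum()+v)
```

```text
top right end [0.5734 0.1135 0.2866] scene ends [0.5707 0.1188 0.2866] [0.5499 0.261  0.2866] len 0.1436995533100266 ctr [0.5603 0.1899 0.2866]
0.28 0.14563401235885706
0.2866 0.1436995533100266
0.293 0.14182371423237303
(array([0.5733, 0.114 , 0.2897]), np.float64(0.0022068372306583563))
68.79776536312849 15.436871508379888
76.20491803278688 65.75409836065573
20.584158415841586 71.94389438943894
68.8906376109766 15.502824858757062
76.31404958677686 65.81818181818181
21.056603773584907 72.47169811320755
```

```bash
python3 -c "
from rig import env
print(env.close_job())"
```

```text
the job is handed in; nothing more can be done
None
```

I turned the holder about 9.5° so it is square with the base plate (tool yaw 10.1°, base measured at 10.0–10.2°). I then drew the tube up gently, about 18–19 mm, until the button came out through the 82 mm hole. After that I stood the wide board in the holder, let go, and handed the job in at about 30 s.

**What the last checks showed:**
- **Button:** it shows bright and proud in the middle hole. The tube held about 10 N downward when the board touched the holder floor.
- **Pull force:** the upward pull I read between moves never passed about 6 N.
- **Base:** the plate bolts are within 0.5 px of where they started in the top view (roughly 1 mm at most).
- **Board:** its top edge is at about 0.287–0.290 m and its centre is within about 2–3 mm of the tube axis.
- **Everything else:** the small board is still in its rack slot, and nothing else I saw in the last views had moved.

**What disagreed or was not proven:**
- **Upper stop not felt:** I stopped pulling at about 5 N once the button was visibly out, so I did not press the tube against its upper stop.
- **Force at the snap:** the wrist force swung to about 8 N upward for a while at the snap. I put this down to the arm's springiness.
- **Board length:** the scene view measured the board 144 mm long instead of 150 mm, so the centring figure carries a few millimetres of doubt.

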